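# Third hand for fitting a hand rest to a denture bench

### The job

Put the eye of the hand rest over the upright post on the steel plate, so that the rest lies flat on the plate with its bar in front of the spring buffer's rubber nose but not yet pushing it. Then use the bar to push the nose in about half of its travel (roughly 10 N), without ramming it. Finish there, with the fingers still on the rest, pressing it steadily against the buffer while the technician tightens the clamp; leave the paper cup, plaster cast and red case where they are.

Things in the scene. Friction and masses are not known exactly. Their poses are not given: they have to be found in the camera images.
- rest_mid (a point): hand rest, loose: aluminium bar 26 mm wide, 22 high, 0.22 kg, lying flat. This point: centre of the bar, 11 mm above its underside; x along the bar to the eye, z up. Eye: block 44 x 44 mm centred at x = +85 mm with an upright 18 mm round hole. Round black hand pad, 50 mm wide, 10 high, on top at x = -76 mm (bar ends at -101). Grip or push the plain bar, x = -50 to +62 mm
- rest_eye (a point): centre of the hole in the eye of the hand rest, half-way up (11 mm above its underside)
- plate: fixed dark steel plate, 8 mm thick; origin on the axis of its upright post at bench height. It spans x -150..+40, y -115..+105 mm. Post: steel, 12 mm diameter, 44 mm above the plate, top 8 mm tapered. Grey buffer housing: x -123..-77, y +42..+92 mm, top 42 mm above the bench. A rest on the post runs from it to the plate's -x; set it down turned to the -y side, clear of the nose
- post_top (a point): tip of the post, 52 mm above the bench
- nose (a point): spring buffer's plunger: domed black rubber nose, 20 mm diameter, on a steel rod in the housing. This point: tip of the nose, 19 mm above the bench; when out, at x = -100, y = +1 mm of the plate's frame; it points to the plate's -y
- buffer (a joint): how far the nose is pushed in along the plate's +y: 0 (out) to 0.024 m (bottomed). The spring pushes back with 4 N at first plus 0.5 N per mm: 10 N at 12 mm, where the bar of a rest on the post points straight along the plate's x axis
- cup: white paper cup, 74 mm wide, 85 mm high, bystander; origin at the centre of its underside
- cast: plaster dental cast, 55 x 62 mm, 29 mm high, bystander; origin at the centre of its underside
- case: open red plastic denture case, 100 x 70 mm, 35 mm high, bystander; origin at the centre of its underside
Things that resemble listed ones, but are neither listed nor needed, are in the scene too. Several things look just like the part that bears rest_mid: the one meant starts farthest to the robot's right.

How it is judged:
By the outcome, as a careful person would: the job done as asked, in the order asked, and still so for the second after the job is handed in, while the arm keeps its last pose, push and grip.
It also fails if it takes over 56 s, if anything falls off the work surface, if the arm or the gripper's body presses on something with over 40 N, if the wrist force passes 120 N, or if a joint passes its speed limit or range.

### The arm

A 7-joint arm with a two-finger parallel gripper is mounted at the origin on the work surface. World frame = base frame: x ahead of the robot, y to its left, z up, the work surface at z = 0. Lengths are in m, angles in rad, forces in N, time in s.
With the tool pointing down it reaches from about 0.425 to 0.925 m from the base axis. Payload 6.8 kg.
Tool frame: the origin (TCP) lies midway between the tips of the shut fingers; the grasp point (between the pads) lies 19 mm behind it; z points along the fingers, y is the line along which they close (so a half turn about z gives the same grasp; the last joint's range is limited). The gripper opens to 85 mm and grips with 20 to 120 N. Pads are 22 mm wide; open, the fingers measure 114 mm over their backs; the gripper's body (76 mm by 85 mm) begins 54 mm behind the grasp point. The pads swing forward as they close: fully open they stand 13 mm farther back than shut.
Start: joints at [-1.281, 0.477, 0.022, 1.555, -0.011, 1.109, -0.083], TCP at [0.261, 0.622, 0.231] pointing down, gripper open.
Joint ranges: [-2.96, 2.96], [-0.34, 2.1], [-1.41, 1.46], [0.24, 2.44], [-1.37, 4.51], [0.17, 1.92], [-2.96, 2.96]. Speed limits (rad/s): [2.39, 2.39, 3.14, 3.14, 3.14, 3.14, 3.14].

### API

Orientations are given as a unit quaternion [x, y, z, w].
In Python, from plant import r gives the robot as it stands. The module is installed in compiled form; this text tells all that it offers. Calls block until the motion is done:
- r.move_to(position, orientation): joint-space move of the TCP to a pose.
- r.move_straight(position, ori=None, max_speed=0.15): straight line of the TCP; ori=None keeps the orientation; max_speed is the mean speed in m/s.
- r.move_j(angles): joint-space move.
- r.move_gripper(opening): finger opening in m; the grip force is fixed at half the most; returns when the fingers have stopped.
- r.sleep(seconds).
- r.solve_ik(position, orientation): joint angles nearest the present ones, or None.
- r.get_state(): the state.
- r.capture(name): name is "scene" or "top"; returns a dict with "frame" (400x640x3 uint8, blue, green, red), "fx", "fy", "cx", "cy" (pixels), "D" ([k1, k2, p1, p2, k3] as OpenCV has them; the pictures are not rectified), "rvec" (rotation vector, rad) and "tvec" (3), from world to camera coordinates, as OpenCV has them. Camera axes: x right, y down, z forward; pixel columns grow to the right and rows downward; lengths in m; the calibration is good to about 2 mm. A picture is of the moment at which its call begins. There is no depth.
A pose or a line that the arm cannot do raises r.IKError and nothing moves.
- r.hand_in(): hands the job in; it is judged then, once.
The state is a dict: "time_s": time; "qpos": joint angles; "qvel": joint speeds; "joint_efforts": joint torques, N m; "position": TCP position; "orientation": TCP orientation; "ft_force": force on the tool from outside, world axes, zero at the start; "wrist_torque": the same for the moment, N m; "finger_gap": finger opening in m; "grasp_force": force on a finger pad.
Only numpy, scipy, OpenCV 4.12 (cv2) and the standard library are available. Lean on these libraries where they do the work, as an engineer would, in place of code of your own. Each camera call takes 0.05 s, during which the arm holds its last target. There are 200 camera calls.

## Working session

There is one attempt and no reset: what is moved stays moved. The work goes in short steps, each a Python script; the robot and the scene stay as the last script left them, time stands still between calls to the robot, and variables do not carry over. Pictures are saved under pics/ and viewed, at most 10 in all, crops included, and the job is handed in when it is done.

```bash
mkdir -p pics; python3 - <<'E'
from plant import r
import cv2
for n in ("scene","top"):
    c=r.capture(n); cv2.imwrite(f"pics/{n}0.png",c["frame"]); print(n,c["fx"],c["fy"],c["cx"],c["cy"],c["D"],c["rvec"],c["tvec"])
s=r.get_state();print(s["time_s"],s["position"],s["orientation"],s["finger_gap"])
E
```

```text
scene 372.1723528211682 372.1723528211682 318.6934719542645 206.76267139989432 [0.01618641 0.         0.         0.         0.        ] [ 2.42507433  0.9925381  -0.27776684] [-0.29338677 -0.38795775  1.34843747]
top 382.31121483671336 382.31121483671336 315.2294188959314 198.94464611397993 [-0.00892043  0.          0.          0.          0.        ] [ 2.00705591 -2.21442829  0.2482657 ] [-0.09160064  0.59689523  0.98780085]
0.1 [0.26128667 0.62182092 0.23042754] [ 1.97570925e-01  9.80288256e-01 -8.07783679e-04 -1.14351653e-04] 0.08543485653971454
```

View pics/scene0.png

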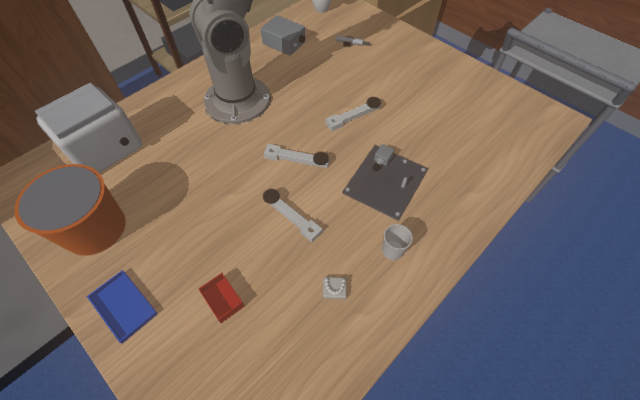

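View pics/top0.png

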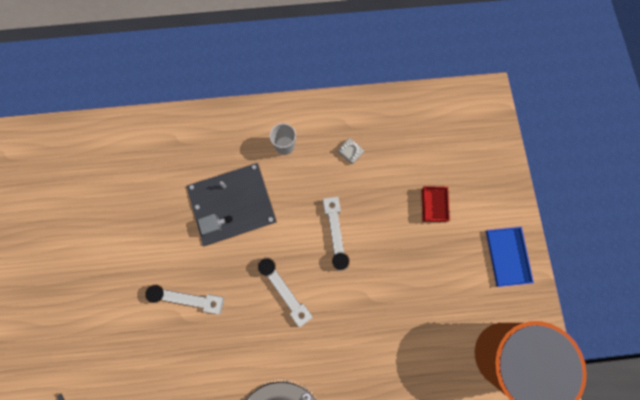

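The three candidate rests in the top view are near (185,299), (287,292) and (335,233). I'll cast rays to see which one has the most negative y.

```bash
cat > h.py <<'E'
import numpy as np, cv2
from plant import r
from scipy.spatial.transform import Rotation as R
def K(c): return np.array([[c["fx"],0,c["cx"]],[0,c["fy"],c["cy"]],[0,0,1.]])
def ray(c,uv,z):
    p=cv2.undistortPoints(np.array([[uv]],float),K(c),np.array(c["D"]))[0,0]
    M=cv2.Rodrigues(np.array(c["rvec"]))[0]; o=-M.T@np.array(c["tvec"]).ravel(); d=M.T@np.array([p[0],p[1],1])
    return o+d*(z-o[2])/d[2]
def proj(c,P): return cv2.projectPoints(np.array(P,float).reshape(-1,3),np.array(c["rvec"]),np.array(c["tvec"]),K(c),np.array(c["D"]))[0].reshape(-1,2)
E
python3 - <<'E'
from h import *
np.set_printoptions(precision=4,suppress=True)
T=r.capture("top");S=r.capture("scene")
print("tcp",proj(T,[.261,.622,.231]),proj(S,[.261,.622,.231]),proj(T,[0,0,0]))
for n,uv,z in [("A eye",(213,304),.022),("A pad",(154,293),.032),("B eye",(301,315),.022),("B pad",(266,267),.032),("C eye",(332,205),.022),("C pad",(340,261),.032),("cup",(284,140),.05),("cast",(350,151),.02),("case",(435,204),.02),("p1",(192,187),.008),("p2",(254,167),.008),("p3",(271,220),.008),("nose",(229,219),.019),("post",(223,184),.052)]:
    print(n,ray(T,uv,z))
for n,uv,z in [("A eye",(335,121),.022),("A pad",(374,102),.032),("B eye",(271,152),.022),("C eye",(313,232),.022)]: print("S",n,ray(S,uv,z))
f=T["frame"]; cv2.imwrite("pics/plate.png",cv2.resize(f[150:320,140:360],None,fx=3.5,fy=3.5,interpolation=cv2.INTER_CUBIC))
g=S["frame"]; cv2.imwrite("pics/cropS.png",cv2.resize(g[85:225,255:435],None,fx=4.2,fy=4.2,interpolation=cv2.INTER_CUBIC))
E
```

```text
tcp [[-31.9506 365.3805]] [[414.3759  -5.7199]] [[279.8952 429.1924]]
A eye [0.3317 0.1533 0.022 ]
A pad [0.3762 0.308  0.032 ]
B eye [ 0.2798 -0.0811  0.022 ]
B pad [0.4157 0.0023 0.032 ]
C eye [ 0.5723 -0.1969  0.022 ]
C pad [ 0.412  -0.2011  0.032 ]
cup [ 0.7714 -0.0773  0.05  ]
cast [ 0.7299 -0.2678  0.02  ]
case [ 0.5467 -0.4924  0.02  ]
p1 [0.6686 0.2044 0.008 ]
p2 [0.712  0.0198 0.008 ]
p3 [ 0.5485 -0.0186  0.008 ]
nose [0.5611 0.099  0.019 ]
post [0.6562 0.1041 0.052 ]
S A eye [0.3376 0.1539 0.022 ]
S A pad [0.3792 0.3072 0.032 ]
S B eye [ 0.2841 -0.0886  0.022 ]
S C eye [ 0.5838 -0.1983  0.022 ]
```

View pics/plate.png

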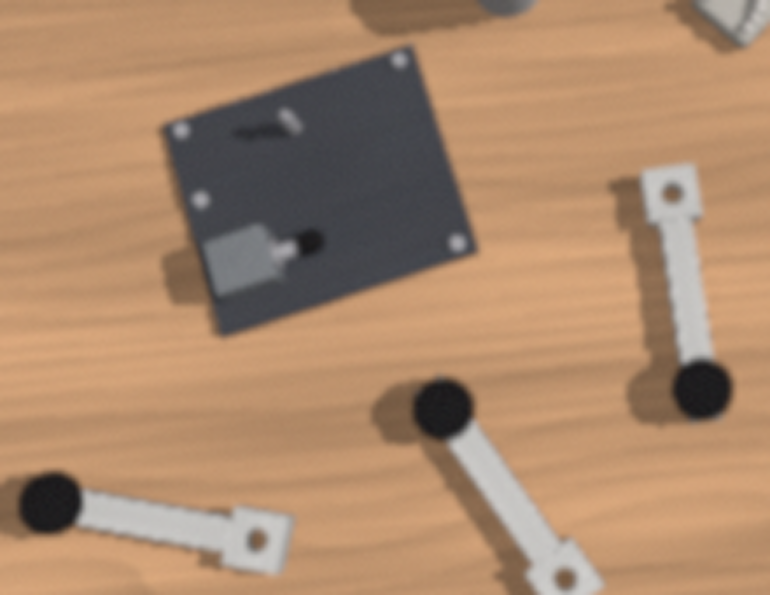

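View pics/cropS.png

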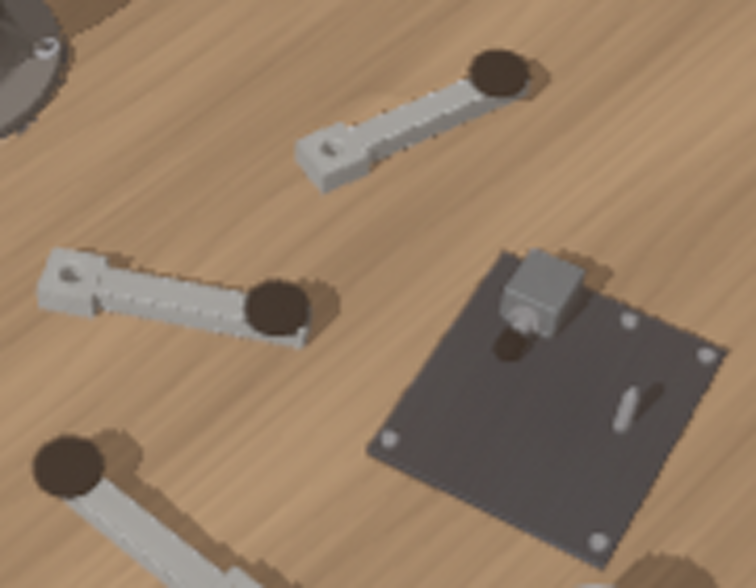

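Candidates in the top view are A (185,299), y≈+0.23; B (287,292), y≈-0.04; and C (335,233), y≈-0.20. C is farthest to the robot's right, so it's the one meant. The crop shows its eye at (332,205), its pad at (340,261) and plain bar between them. The plate corners, post (223,184) and nose (232,219) are also clear. Next I'll measure with masks.

```bash
cat >> h.py <<'E'
def blob(c,mask,near,rad):
    m=mask.astype(np.uint8); y,x=np.ogrid[:400,:640]
    m[(x-near[0])**2+(y-near[1])**2>rad**2]=0
    n,l,st,ce=cv2.connectedComponentsWithStats(m)
    k=1+np.argmax(st[1:,4]); return ce[k],st[k,4],(l==k)
def dark_centroid(c,near,rad):
    g=cv2.cvtColor(c["frame"],cv2.COLOR_BGR2GRAY).astype(float); y,x=np.mgrid[:400,:640]
    s=(x-near[0])**2+(y-near[1])**2<=rad**2
    w=np.where(s,np.clip(np.percentile(g[s],70)-15-g,0,None),0); return np.array([(w*x).sum(),(w*y).sum()])/w.sum()
E
python3 - <<'E'
from h import *
np.set_printoptions(precision=4,suppress=True)
T=r.capture("top");S=r.capture("scene")
for n,c,pn,en in (("T",T,(340,261),(332,205)),("S",S,(271,197),(313,231))):
    g=cv2.cvtColor(c["frame"],cv2.COLOR_BGR2GRAY); hsv=cv2.cvtColor(c["frame"],cv2.COLOR_BGR2HSV)
    ce,a,_=blob(c,g<60,pn,14); pad=ray(c,ce,.030)
    e=dark_centroid(c,en,4); eye=ray(c,e,.02)
    d=eye-pad; print(n,"pad",ce,a,pad,"eye",e,eye,"len",np.hypot(*d[:2]),"ang",np.degrees(np.arctan2(d[1],d[0])))
    # plate
    pc=(231,204) if n=="T" else (386,181)
    m=(g<110)&(hsv[...,1]<70)
    ce,a,m2=blob(c,m,pc,62)
    m2=cv2.morphologyEx(m2.astype(np.uint8),cv2.MORPH_CLOSE,np.ones((7,7)))
    ct=max(cv2.findContours(m2,cv2.RETR_EXTERNAL,2)[0],key=cv2.contourArea)
    P=np.array([ray(c,q[0],.008)[:2] for q in ct],np.float32)
    rect=cv2.minAreaRect(P*1000); print(a,rect); print(cv2.boxPoints(rect))
E
```

```text
T pad [339.83  260.965] 200 [ 0.4122 -0.2008  0.03  ] eye [331.74   204.6864] [ 0.5737 -0.1964  0.02  ] len 0.16156107706582534 ang 1.5679167908290375
4348 ((609.294189453125, 94.5580062866211), (186.60719299316406, 218.0835418701172), 13.158834457397461)
[[493.617  179.4959]
 [543.264  -32.8613]
 [724.9714   9.6201]
 [675.3244 221.9773]]
S pad [276.5 199.5] 4 [ 0.435  -0.2003  0.03  ] eye [311.0628 230.1688] [ 0.5751 -0.1973  0.02  ] len 0.14007556731096943 ang 1.25239299394369
3280 ((608.350341796875, 100.13168334960938), (189.0425567626953, 237.1383514404297), 13.204282760620117)
[[489.244  193.9752]
 [543.412  -36.8936]
 [727.4567   6.2882]
 [673.2887 237.157 ]]
```

```bash
python3 - <<'E'
from h import *
np.set_printoptions(precision=4,suppress=True)
T=r.capture("top");S=r.capture("scene")
# post: bright on dark near the prediction, both views
for n,c,near in (("T",T,(223,184)),("S",S,(404,182))):
    g=cv2.cvtColor(c["frame"],cv2.COLOR_BGR2GRAY); 
    ce,a,m=blob(c,g>95,near,9); ys,xs=np.nonzero(m); print(n,"post blob",ce,a,xs.min(),xs.max(),ys.min(),ys.max(), "-> xy at mid height",ray(c,ce,.030)[:2])
    print("pred",proj(c,[[.6617,.112,.008],[.6617,.112,.030],[.6617,.112,.052],[.5641,.0902,.019]]))
ok=lambda p,a:r.solve_ik(p,[np.cos(a/2),np.sin(a/2),0,0])
for base in (0,np.pi,-np.pi):
    for nm,p,d in (("pick",[.507,-.198,.003],1.5),("place",[.602,.082,.01],27),("end",[.596,.097,.01],13)):
        print(base,nm,ok(p,np.radians(d)+base))
E
```

```text
T post blob [222.5    183.8214] 28 220 225 181 187 -> xy at mid height [0.6632 0.1103]
pred [[223.6668 186.2882]
 [221.9183 184.3812]
 [220.1001 182.3981]
 [232.0537 217.6569]]
S post blob [403.5   182.225] 40 401 406 177 187 -> xy at mid height [0.6619 0.1095]
pred [[402.5412 185.8383]
 [403.9539 181.6864]
 [405.4152 177.3927]
 [373.9603 169.8363]]
0 pick [-0.1366  0.6589  0.516   2.0471 -0.5826  0.5812 -0.7563]
0 place [-0.6557  0.7355  0.5791  1.8958 -0.6118  0.6937 -0.8091]
0 end [-0.6554  0.7183  0.5373  1.9031 -0.5684  0.6761 -1.1154]
3.141592653589793 pick [ 0.0658  0.6054  0.246   2.0338 -0.2761  0.5333  2.1057]
3.141592653589793 place [-0.234   0.6472 -0.0054  1.8659  0.0056  0.6286  1.7993]
3.141592653589793 end [-0.3005  0.6438  0.0478  1.878  -0.0493  0.6209  1.5756]
-3.141592653589793 pick [ 0.0658  0.6054  0.246   2.0338 -0.2761  0.5333  2.1057]
-3.141592653589793 place [-0.234   0.6472 -0.0054  1.8659  0.0056  0.6286  1.7993]
-3.141592653589793 end [-0.3005  0.6438  0.0478  1.878  -0.0493  0.6209  1.5756]
```

```bash
cat >> h.py <<'E'
def q(deg): a=np.radians(deg)/2; return [np.cos(a),np.sin(a),0,0]
def st(t):
    s=r.get_state(); print(t,round(s["time_s"],2),np.round(s["position"],4),"F",np.round(s["ft_force"],2),"gap",round(s["finger_gap"],4),"gf",np.round(s["grasp_force"],1)); return s
E
python3 - <<'E'
from h import *
r.move_to([.507,-.1985,.12],q(1.5)); st("above")
r.move_straight([.507,-.1985,.004],max_speed=.1); st("down")
r.move_gripper(0.0); st("grip")
r.move_straight([.507,-.1985,.15],max_speed=.12); st("up")
c=r.capture("top"); s=r.capture("scene")
a=cv2.resize(c["frame"][120:330,200:420],None,fx=1.8,fy=1.8); b=cv2.resize(s["frame"][100:310,200:420],None,fx=1.8,fy=1.8)
cv2.imwrite("pics/lift.png",np.hstack([a,b]))
E
```

```text
above 3.43 [ 0.5075 -0.1977  0.1199] F [ 1.3   0.18 -0.19] gap 0.0852 gf 0.0
down 4.74 [ 0.5074 -0.1987  0.0045] F [ 0.6  -0.26  0.38] gap 0.0852 gf 0.0
grip 5.33 [ 0.5072 -0.1985  0.0044] F [-0.42  1.64  6.7 ] gap 0.025 gf 60.2
up 6.69 [ 0.5066 -0.1982  0.1493] F [-0.07 -0.22 -2.68] gap 0.0247 gf 59.3
```

View pics/lift.png

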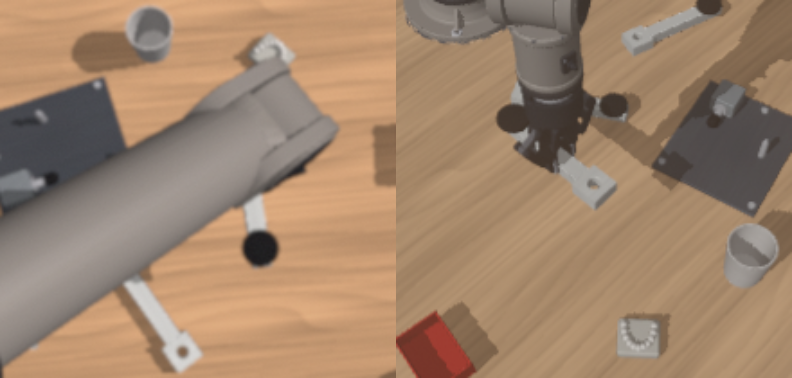

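The rest is held: the gap is 25 mm and the scene crop shows the eye at (595,185). Next I'll go above the post and look.

```bash
cat >> h.py <<'E'
POST=np.array([.6622,.1108]); PL=13.2
def tcp(delta,z,off=(0,0),L=.067):
    a=np.radians(PL+delta); return list(POST+np.array(off)-L*np.array([np.cos(a),np.sin(a)]))+[z]
E
python3 - <<'E'
from h import *
D=14
r.move_to(tcp(D,.15),q(PL+D)); st("above")
r.move_straight(tcp(D,.078),max_speed=.1); st("near")
c=r.capture("top"); s=r.capture("scene")
Z=.078-.0045+.022
for n,cc in (("T",c),("S",s)): print(n,"expected eye top centre",proj(cc,[[*POST,Z],[*POST,.052]]))
b=cv2.resize(s["frame"][110:220,320:450],None,fx=3.5,fy=3.5,interpolation=cv2.INTER_CUBIC)
a=cv2.resize(c["frame"][140:250,170:270],None,fx=3.5,fy=3.5,interpolation=cv2.INTER_CUBIC)
cv2.imwrite("pics/over.png",np.hstack([b,a])[:, :800])
E
```

```text
above 7.92 [0.6022 0.0776 0.1503] F [-0.27 -0.59 -1.94] gap 0.0248 gf 59.1
near 8.79 [0.603  0.0799 0.0784] F [ 0.4   0.3  -1.66] gap 0.0245 gf 59.2
T expected eye top centre [[216.71920899 178.01610473]
 [220.51829539 182.18729043]]
S expected eye top centre [[408.34110267 168.79337604]
 [405.30073579 177.72358058]]
```

View pics/over.png

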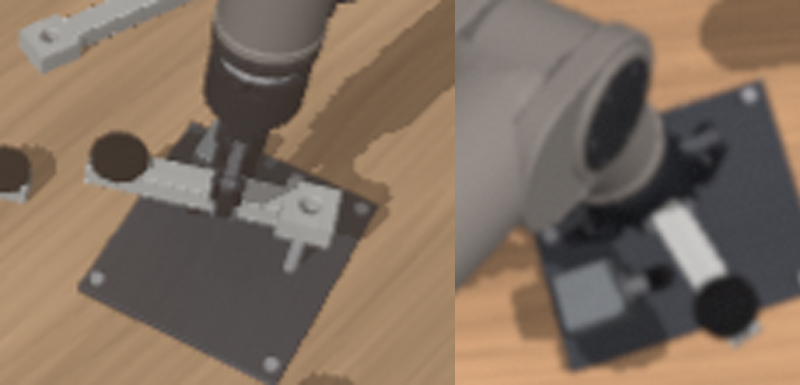

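The eye hole shows at scene pixel ≈(409,168.6), against the expected (408.3,168.8). In the top view the pad is at ≈(247,227). I'll quantify both.

```bash
python3 - <<'E'
from h import *
np.set_printoptions(precision=4,suppress=True)
c=r.capture("top"); s=r.capture("scene"); Z=.0735
e=dark_centroid(s,(409,168.6),3.5); print("eye",e,ray(s,e,Z+.02), "want",POST)
g=cv2.cvtColor(c["frame"],cv2.COLOR_BGR2GRAY); p,a,_=blob(c,g<50,(247,227),10); P=ray(c,p,Z+.03); print("pad",p,a,P)
p=np.r_[tcp(14,.078)]; print("cmd",p,"pad wanted",POST-.161*np.array([np.cos(np.radians(27.2)),np.sin(np.radians(27.2))]))
gs=cv2.cvtColor(s["frame"],cv2.COLOR_BGR2GRAY); print(gs[164:174,403:416])
st("")
E
```

```text
eye [407.1061 169.1482] [0.6598 0.1088 0.0935] want [0.6622 0.1108]
pad [246.9342 227.0439] 228 [0.5193 0.0362 0.1035]
cmd [0.6026 0.0802 0.078 ] pad wanted [0.519  0.0372]
[[147 155 160 164 165 164 166 166 168 163 159 157 155]
 [160 162 163 164 168 169 155 161 168 166 164 165 164]
 [162 162 160 152 155 162 164 169 169 165 165 165 164]
 [163 162 142 132 144 155 160 161 169 167 165 165 164]
 [162 162 130 112 140 154 158 156 158 163 165 165 164]
 [162 163 142 114 115 149 157 152 151 160 165 165 164]
 [162 163 160 140 114 116 118 138 154 162 166 164 163]
 [162 164 165 161 157 148 154 161 163 164 165 164 152]
 [162 164 165 165 166 164 166 167 164 165 165 163 148]
 [157 162 165 165 166 166 168 166 163 165 165 163 128]]
 8.99 [0.603  0.0802 0.0786] F [ 0.3  -0.22 -3.61] gap 0.0245 gf 59.2
```

The hole spans columns 405–412 and rows 166–170, so its centre is ≈(408.4,168.3), within 1–2 mm of the post. I'll lower it in steps with force checks.

```bash
python3 - <<'E'
from h import *
for z in (.062,.050,.038,.026,.018,.0145,.0125):
    r.move_straight(tcp(14,z),max_speed=.05); s=st(z)
    if np.linalg.norm(np.array(s["ft_force"])+[0,0,2.5])>10: print("contact");break
c=r.capture("scene")
cv2.imwrite("pics/down.png",cv2.resize(c["frame"][110:230,320:450],None,fx=4.5,fy=4.5,interpolation=cv2.INTER_CUBIC))
E
```

```text
0.062 9.46 [0.6023 0.0801 0.0616] F [-0.6  -0.08 -3.29] gap 0.0247 gf 59.2
0.05 9.85 [0.6023 0.0801 0.0496] F [ 0.1  -0.36 -2.91] gap 0.0247 gf 59.2
0.038 10.24 [0.6023 0.0801 0.0376] F [-0.49 -0.28 -2.75] gap 0.0245 gf 59.2
0.026 10.63 [0.6023 0.0801 0.0256] F [-0.33  0.04 -2.1 ] gap 0.0245 gf 59.2
0.018 10.94 [0.6023 0.0802 0.0176] F [ 0.04 -0.64 -2.78] gap 0.0248 gf 59.2
0.0145 11.19 [0.6025 0.0802 0.0143] F [ 0.52  0.8  -2.08] gap 0.0249 gf 59.2
0.0125 11.44 [0.6027 0.0801 0.0125] F [-0.24 -0.88 -2.76] gap 0.0247 gf 59.2
```

View pics/down.png

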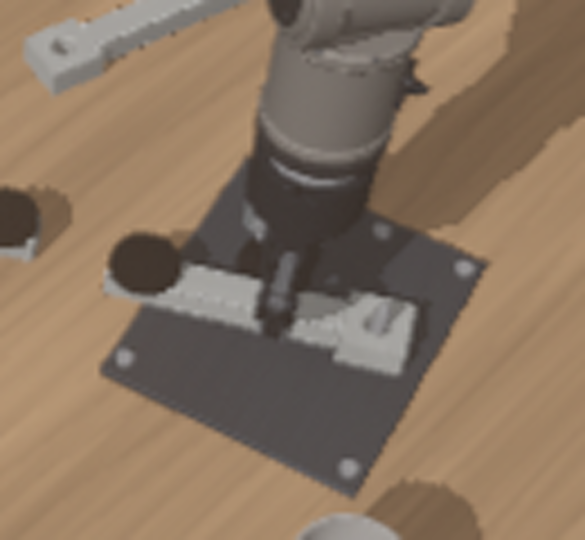

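The post shows through the eye at crop (383,318). I'll lower to contact, open a little so the rest settles flat, then regrip.

```bash
python3 - <<'E'
from h import *
for z in (.0115,.0105,.0095,.0085):
    r.move_straight(tcp(14,z),max_speed=.03); r.sleep(.1); s=st(z)
    if s["ft_force"][2]>2: break
z=s["position"][2]
r.move_gripper(.045); r.sleep(.2); st("open")
r.move_straight(tcp(14,z+.0015),max_speed=.03)
r.move_gripper(0.0); r.sleep(.2); st("regrip")
E
```

```text
0.0115 11.84 [0.6027 0.0802 0.0124] F [-3.19  0.93  5.81] gap 0.0243 gf 60.4
open 12.38 [0.6026 0.0801 0.0114] F [-0.24 -0.45 -0.75] gap 0.045 gf 0.0
regrip 13.13 [0.6028 0.0801 0.0142] F [-1.28  0.3   5.17] gap 0.0246 gf 60.5
```

```bash
python3 - <<'E'
from h import *
a=np.radians(PL); ex=np.array([np.cos(a),np.sin(a)]); ey=np.array([-ex[1],ex[0]])
z=r.get_state()["position"][2]
for d in (12,10,9,8,7,6,5,4,3,2,1,0):
    r.move_straight(tcp(d,z),ori=q(PL+d),max_speed=.02); r.sleep(.1)
    s=r.get_state(); F=np.array(s["ft_force"]); p=np.array(s["position"][:2])-POST
    ang=2*np.degrees(np.arctan2(s["orientation"][1],s["orientation"][0]))-PL
    print(d,round(s["time_s"],2),"ang %.2f"%ang,"p",np.round([p@ex,p@ey],4),"z",round(s["position"][2],4),"Fx %.2f Fy %.2f Fz %.2f"%(F[:2]@ex,F[:2]@ey,F[2]),"Tz %.3f"%s["wrist_torque"][2])
    if F[:2]@ey<-25: break
c=r.capture("top"); s=r.capture("scene")
b=cv2.resize(s["frame"][110:220,320:430],None,fx=3.5,fy=3.5,interpolation=cv2.INTER_CUBIC)
a=cv2.resize(c["frame"][150:260,170:280],None,fx=3.5,fy=3.5,interpolation=cv2.INTER_CUBIC)
cv2.imwrite("pics/push.png",np.hstack([b,a]))
E
```

```text
12 13.5 ang 12.01 p [-0.0656 -0.0141] z 0.0142 Fx -0.38 Fy -1.16 Fz 3.62 Tz -0.184
10 13.87 ang 10.03 p [-0.066  -0.0118] z 0.0142 Fx -0.86 Fy -0.10 Fz 3.71 Tz -0.058
9 14.22 ang 9.00 p [-0.0661 -0.0106] z 0.0142 Fx -0.55 Fy -1.80 Fz 2.36 Tz -0.075
8 14.57 ang 8.00 p [-0.0663 -0.0093] z 0.0142 Fx -1.41 Fy -1.08 Fz 2.64 Tz -0.049
7 14.92 ang 7.00 p [-0.0665 -0.0081] z 0.0142 Fx -0.53 Fy -1.32 Fz 2.61 Tz -0.117
6 15.27 ang 6.00 p [-0.0667 -0.0072] z 0.0142 Fx -0.19 Fy -2.35 Fz 3.48 Tz 0.110
5 15.62 ang 4.96 p [-0.0668 -0.0066] z 0.0142 Fx -0.98 Fy -4.68 Fz 2.70 Tz 0.096
4 15.97 ang 3.95 p [-0.067  -0.0057] z 0.0142 Fx -0.68 Fy -6.66 Fz 1.67 Tz 0.066
3 16.32 ang 2.94 p [-0.0672 -0.0049] z 0.0142 Fx -1.67 Fy -6.96 Fz 1.25 Tz 0.057
2 16.67 ang 1.93 p [-0.0674 -0.004 ] z 0.0142 Fx -0.03 Fy -7.26 Fz 1.66 Tz 0.174
1 17.02 ang 0.92 p [-0.0676 -0.0031] z 0.0142 Fx -0.03 Fy -8.02 Fz 0.46 Tz 0.237
0 17.37 ang -0.08 p [-0.0678 -0.0022] z 0.0142 Fx -1.38 Fy -9.03 Fz 2.32 Tz 0.195
```

View pics/push.png

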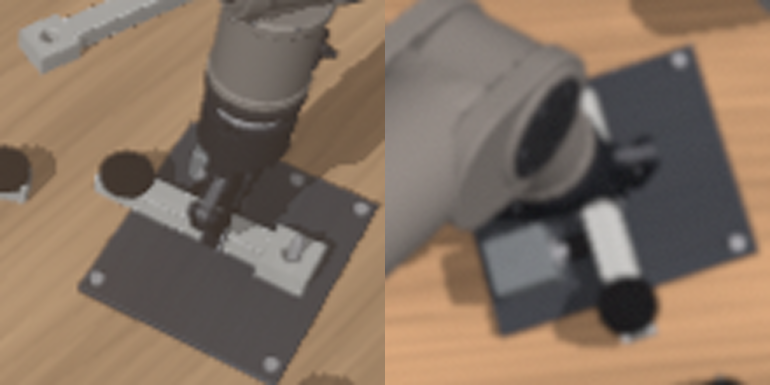

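The rest sits on the post with its bar against the nose: top crop (575,245), push ≈9 N. The arm lags 2 mm from compliance, so I'll add that and check the bar's angle from the pad.

```bash
python3 - <<'E'
from h import *
a=np.radians(PL); ex=np.array([np.cos(a),np.sin(a)]); ey=np.array([-ex[1],ex[0]])
r.move_straight(tcp(0,.0140,off=.0022*ey),ori=q(PL),max_speed=.01)
for i in range(2):
    r.sleep(.5); s=r.get_state(); F=np.array(s["ft_force"]); p=np.array(s["position"][:2])-POST
    print(round(s["time_s"],2),"p",np.round([p@ex,p@ey],4),"z",round(s["position"][2],4),"Fy %.2f Fz %.2f"%(F[:2]@ey,F[2]),"Tz %.3f"%s["wrist_torque"][2],s["grasp_force"])
c=r.capture("top"); g=cv2.cvtColor(c["frame"],cv2.COLOR_BGR2GRAY)
P,n,_=blob(c,g<50,(239,237),9); w=ray(c,P,.038)[:2]-POST; print("pad px",P,n,"plate xy",w@ex,w@ey)
S=r.capture("scene"); gs=cv2.cvtColor(S["frame"],cv2.COLOR_BGR2GRAY); P,n,_=blob(S,gs<70,(356,160),10); w=ray(S,P,.038)[:2]-POST; print("scene pad",P,n,w@ex,w@ey)
E
```

```text
18.33 p [-0.0678 -0.001 ] z 0.0142 Fy -10.18 Fz 1.69 Tz 0.298 60.231973528862
18.83 p [-0.0677 -0.0011] z 0.0142 Fy -9.57 Fz 1.22 Tz 0.265 60.23153901100159
pad px [238.04812834 237.09625668] 187 plate xy -0.16235529310101818 -0.0009662446682522815
scene pad [356.58169935 159.28104575] 153 -0.16048664152018813 -0.0032302229242329584
```

```bash
python3 - <<'E'
from h import *
a=np.radians(PL); ey=np.array([-np.sin(a),np.cos(a)])
r.move_straight(tcp(0,.0140,off=.0034*ey),ori=q(PL),max_speed=.01); r.sleep(.6)
s=st("end"); print((np.array(s["position"][:2])-POST)@ey, np.array(s["ft_force"][:2])@ey)
print(r.hand_in())
E
```

```text
end 19.8 [0.5962 0.0953 0.0142] F [  1.31 -11.23   1.07] gap 0.0248 gf 60.3
-5.925587712423791e-05 -11.237331785868728
the job is handed in; nothing more can be done
None
```

I handed the job in at about 20 s of the 56 s allowed. The rest's eye is over the post and its bar holds the buffer nose in about half its travel, with an 11 N push at the wrist and the fingers still gripping. The judge's result was not shown.

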